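Stamp the tag and take out the die cassette

ROBOT

A 6-joint arm with a two-finger parallel gripper is mounted at the origin on a cart in front of the work surface, level with it; the furniture and walls round the work are solid. World frame = base frame: x ahead of the robot, y to its left, z up, the work surface at z = 0. Lengths are in m, angles in rad, forces in N, time in s.
With the tool pointing down it reaches from about 0.375 to 0.75 m from the base axis. Payload 9 kg.
Tool frame: the origin (TCP) lies midway between the tips of the shut fingers; the grasp point (between the pads) lies 19 mm behind it (ctrl.grip_point_offset is the distance from the TCP to the grasp point, in m); z points along the fingers, y is the line along which they close (so a half turn about z gives the same grasp; the last joint's range is limited). The gripper opens to 85 mm and grips with 20 to 120 N. Pads are 22 mm wide; open, the fingers measure 114 mm over their backs; the gripper's body (76 mm by 85 mm) begins 54 mm behind the grasp point. The pads swing forward as they close: fully open they stand 13 mm farther back than shut.
Start: joints at [-1.555, 0.104, 0.097, 1.564, 0, 1.353], TCP at [0.139, -0.584, 0.193] pointing down, gripper open.
Joint ranges: [-2.99, 2.99], [-0.84, 1.86], [-1.1, 1.16], [-1.84, 2.11], [-1.51, 1.56], [-3.14, 3.14]. Speed limits (rad/s): [2.22, 2.22, 2.57, 3.14, 3.14, 3.14].

INTERFACE

Orientations are given as a rotation vector (axis times angle).
In Python, from station import ctrl, get_image, camera_model, workorder, finder gives the robot as it stands.
- The arm moves only by the tool play_rows, never from a script. Its argument "moves" is a list that holds one entry, the list of rows, each a list of 7 numbers: the turn, a rotation vector about the tool's x, y, z in shares of 360 degrees (1.0 is 360 degrees), then the shift along the tool's x, y, z in a scale on which 1.0 is 250 mm, then the closure, from -1 (fully open) to 1 (shut). In form: [[[rx, ry, rz, dx, dy, dz, fingers], ...]]. A call has 1 to 5 rows; each row is the pose to reach, as a shift and turn from the pose commanded when the call began, along the tool's axes at that moment; what a row does not reach only later rows make up. A row lasts 1/12 s, in which the tool goes at most 41.7 mm and 7.16 degrees, less where a joint would pass 70% of its speed; a pose out of reach is approached as far as the arm can. No shift or turn number may pass 1 either way. A call with a gripper value outside its range is refused whole. The fingers move at their own pace and stop on an object; "force" is the grip in N (left out, the last holds). Time passes only in rows, so rows that repeat a pose let the fingers close. It gives the time, the measured TCP pose, the force, the opening and the grip force at its end, in the units of the state.
- ctrl.get_obs(): the state, without advancing time (a new reading comes with each control period).
- get_image(name): name is "scene" or "top" or "wrist"; returns (picture, depth): 480x640x3 uint8, blue, green, red; 480x640 float32, m along the optical axis (not along the pixel's ray), 0 where there is no reading.
- camera_model(name): a dict with "vertical_fov" (degrees; the focal length in pixels is half the picture's height over the tangent of half this angle, whatever the lens; pixels are square), "cx", "cy" (the principal point, pixels), "k1" (the pictures are not rectified: a ray, as slopes to the right and down, at radius r is drawn at 1 + k1 r^2 times it, then the intrinsics apply), "R" (3x3) and "t" (3): a world point X has camera coordinates R X + t; the wrist camera has in their place "T_tool_cam" (4x4, takes a point from camera to tool coordinates, whose origin is the TCP and whose axes are the flange's). Camera axes: x right, y down, z forward; pixel columns grow to the right and rows downward; lengths in m; the calibration is good to about 2 mm. A picture is of the moment at which its call begins: read the wrist's pose just before it. camera_model takes no time and is no camera call.
- workorder.job_done(): hands the job in; it is judged then, once.
Trained networks look in the newest picture that a camera, given by its name, has taken for a name from the list of things; names that differ only in an ending like _2 or _b are one class to them, and where a whole thing is asked for, a point or a joint stands for the part that bears it (a point fixed in the world has none). Each returns a list of dicts, best first, with "score" (0 to 1); they miss things now and then, are a little off and sometimes report something else, mostly with a low value. They report only what shows in the picture. A call takes as long as a camera call.
- finder.search_frame(camera, name): "xy" ([column, row] as shares, 0 to 1, of the picture: columns of its width, rows of its height, amid what is visible of it).
The state is a dict: "clock": time; "joint_positions": joint angles; "qd": joint speeds; "joint_torque": joint torques, N m; "tool_pos": TCP position; "eef_rot": TCP orientation; "ft_force": force on the tool from outside, world axes, zero at the start; "ft_torque": the same for the moment, N m; "grip_width": finger opening in m; "grip_force": force on a finger pad.
Only numpy, scipy, OpenCV 4.12 (cv2) and the standard library are available. Lean on these libraries where they do the work, as an engineer would, in place of code of your own. Each camera call takes 0.05 s, during which the arm holds its last target. There are 200 camera calls.

TASK

Stamp the tag that is in the little green hand press: push its sprung lever right down to its stop and let it come all the way back up. Then pinch the two orange side catches of the blue cassette fully in, lift the cassette level and straight out to about a hand's breadth (10 cm) above its seat, and finish still holding it up there by the pinched catches, quite still. Leave the other things on the bench where they are.

Things in the scene. Friction and masses are not known exactly. Their poses are not given: they have to be found in the camera images.
- press: fixed green hand press. Origin: on the bench under the middle of the cassette's seat; +x along the press towards its lever; z up. Seat (dark steel guides round the cassette): x -47 to 47, y -37 to 37 mm, floor 10 mm and top 38 mm above the bench. Green ram housing and cheeks: x 56 to 110 mm, up to 91 mm high. Base 10 mm thick, x -52 to 151, y -46 to 46 mm
- lever (a joint): sprung lever: 0 at rest (up), 0.60 rad at its stop (down). It turns about the press's y axis through point lever_hinge. A spring lifts it back (about 4 N at the grip at rest, 11 N at the stop), within half a second of being let go
- lever_hinge (a point): point on the lever's hinge axis: 75 mm along the press's x from its origin, 75 mm above the bench. The axis is the press's y axis
- lever_grip (a point): centre of the lever's black T grip (bar of radius 10 mm, 70 mm long with its round ends, parallel to the hinge axis), 110 mm from the hinge. At rest the lever rises at 0.45 rad, so the grip is 99 mm further along the press's x than the hinge and 123 mm above the bench; at the stop 109 mm further and 59 mm above the bench. Push it down from above
- cassette: loose blue cassette, 80 x 36 x 48 mm, 0.13 to 0.27 kg, in the press's seat with 1.5 mm play all round; origin: centre of its underside; x along the press, z up. Midway along each long side (y + and y -) stands an orange spring catch, 58 mm over both at rest, 44 mm with both fully in. A tooth at each catch's foot hooks under the seat: it comes out only with both pressed in by 5.5 mm or more
- catch_a (a joint): catch on the cassette's +y side: 0 out (at rest), 0.007 m fully pressed in; its spring takes about 4 N to start and 8 N fully in. It springs out again when let go
- catch_b (a joint): catch on the cassette's -y side, likewise
- catch_a_pad (a point): middle of the outer face of catch a's ribbed finger pad (30 mm along the cassette, 26 mm high, upright): 29 mm from the cassette's middle at rest, 45 mm above its underside. While seated the pad spans 42 to 68 mm above the bench, clear above the seat's 38 mm walls
- catch_b_pad (a point): middle of the outer face of catch b's finger pad, likewise
- solder_pot: small beige ceramic pot, 48 mm across, 26 mm high; a bystander; origin under its centre
- dapping_block: brass cube 45 mm with a round hollow on top; a bystander; origin under its centre
- flux_tin: tin, 49 mm wide and 76 mm high, white and orange with a brown cap; a bystander; origin under its centre
- wood_block: wooden block 55 x 85 x 38 mm; a bystander; origin under its centre

How it is judged:
On the way, in this order (a step that is already met when the one before it is completed fails the run):
1. the lever is pushed down to its stop (at least 0.55 of 0.60 rad) with the cassette in its seat (value of joint lever above 0.55 rad and z of cassette in the frame of press below 0.016 m), for 0.1 s.
2. the lever is back up (below 0.06 rad), with the cassette still in its seat (value of joint lever below 0.06 rad and z of cassette in the frame of press below 0.016 m), for 0.2 s.
3. both catches are pinched in (at least 5 mm) and the cassette is lifted out of the seat (value of joint each of catch_a, catch_b above 0.005 m and z of cassette in the frame of press above 0.05 m), for 0.2 s.
At the end, for the whole second after the job is handed in: The cassette hangs still (under 3 cm/s) and level (within 0.25 rad) in the fingers, its underside 7 to 19 cm above the floor of its seat and within 6 cm of straight above it, touching the press nowhere, both catches still pinched in by at least 5 mm; the lever is up (below 0.06 rad) (z of cassette in the frame of press between 0.08 and 0.2 m and horizontal distance between cassette and press below 0.06 m and angle between cassette's own z axis and vertical below 0.25 rad and value of joint each of catch_a, catch_b above 0.005 m and contact force between the fingers and cassette above 3 N and contact force between press and cassette below 0.3 N and linear speed of cassette below 0.03 m/s and value of joint lever below 0.06 rad); the arm keeps its last pose, push and grip.
It fails at once if a bystander is shifted by more than 3 cm (distance of any of solder_pot, dapping_block, flux_tin, wood_block from where it was at the start of the episode above 0.03 m).
It also fails if it takes over 54 s, if anything falls off the work surface, if the arm or the gripper's body presses on something with over 40 N, if the wrist force passes 120 N, or if a joint passes its speed limit or range.

## Working session

There is one attempt and no reset: what is moved stays moved. The work goes in short steps, Python scripts to look and compute and a tool call to move; the robot and the scene stay as the last step left them, time stands still between calls to the robot, and variables do not carry over. Pictures are saved under pics/ and viewed, at most 10 in all, crops included, and the job is handed in when it is done.

Besides the shell and the picture viewer there is one more tool, called after "Call:" in YAML: its name, and indented under it one key for each argument. play_rows: Moves the arm, as the interface text tells. Its arguments: {"type":"object","properties":{"moves":{"type":"array"},"force":{"type":"number"}},"required":["moves"]}

```bash
mkdir -p pics; ls
python3 - <<'E'
from station import ctrl,get_image,camera_model,finder
import cv2
print(ctrl.get_obs())
for c in("top","scene"):
    p,d=get_image(c); cv2.imwrite(f"pics/{c}0.png",p); print(c,camera_model(c))
    for n in("press","cassette","lever_grip","catch_a_pad","solder_pot","dapping_block","flux_tin","wood_block"):
        print(n,[(round(r["xy"][0]*640),round(r["xy"][1]*480),round(r["score"],2)) for r in finder.search_frame(c,n)[:3]])
E
```

```text
pics
{'clock': 0.0, 'joint_positions': array([-1.55472456e+00,  1.04726343e-01,  9.64448746e-02,  1.56389409e+00,
       -2.37117992e-05,  1.35312294e+00]), 'qd': array([-0.00037008, -0.00045666, -0.00043283, -0.00036953, -0.00064161,
       -0.00042424]), 'joint_torque': array([-5.82259818e-04, -5.56934881e+01,  5.03645396e+01,  1.71755080e-02,
       -3.50568134e-04, -1.91106795e-05]), 'tool_pos': array([ 0.13898371, -0.58327512,  0.1920931 ]), 'eef_rot': array([-3.11879600e+00, -3.66170472e-01, -1.80877633e-04]), 'ft_force': array([0.32757375, 0.06816096, 0.47336628]), 'ft_torque': array([-0.03216535,  0.02167787,  0.02581939]), 'grip_force': 0.0, 'grip_width': 0.08553758955611801}
top {'vertical_fov': 43.78431909683737, 'cx': 325.88574115776254, 'cy': 242.19068966819611, 'k1': 0.04776025619683513, 'R': array([[ 0.02269069, -0.99972172, -0.00645158],
       [-0.97215707, -0.02055867, -0.23342659],
       [ 0.23322899,  0.01156856, -0.97235302]]), 't': array([-0.0633014 ,  0.64965043,  0.99669556])}
press [(362, 278, 0.7)]
cassette [(324, 264, 0.95), (366, 280, 0.17)]
lever_grip [(414, 274, 0.82), (328, 251, 0.44), (361, 275, 0.31)]
catch_a_pad [(326, 250, 0.73)]
solder_pot [(270, 346, 0.76), (323, 275, 0.63)]
dapping_block [(279, 175, 0.69)]
flux_tin [(315, 175, 0.62)]
wood_block [(377, 181, 0.93)]
scene {'vertical_fov': 56.023710460399684, 'cx': 316.0716382430355, 'cy': 235.34574719491204, 'k1': -0.10316664631973145, 'R': array([[ 0.83578391, -0.54846055, -0.02561786],
       [-0.29226435, -0.40490563, -0.86639078],
       [ 0.46480835,  0.73160266, -0.49870908]]), 't': array([-0.54957771,  0.23372351,  0.65803738])}
press [(332, 277, 0.89), (323, 242, 0.24)]
cassette [(313, 247, 0.65)]
lever_grip [(348, 260, 0.91)]
catch_a_pad []
solder_pot [(220, 266, 0.74)]
dapping_block [(354, 223, 0.77)]
flux_tin [(377, 228, 0.97), (334, 280, 0.41)]
wood_block [(406, 263, 0.66)]
```

```bash
cat > h.py <<'E'
import numpy as np, cv2
from station import camera_model
def ray(m,u,v):
    f=240/np.tan(np.radians(m["vertical_fov"]/2))
    d=np.array([u-m["cx"],v-m["cy"]])/f; s=d.copy()
    for _ in range(20): s=d/(1+m["k1"]*(s@s))
    return np.array([s[0],s[1],1.])
def at_z(c,u,v,z):   # world point on plane z
    m=camera_model(c); R=np.array(m["R"]); t=np.array(m["t"])
    o=-R.T@t; d=R.T@ray(m,u,v); return o+d*(z-o[2])/d[2]
def cloud(c,dep,box):
    m=camera_model(c); R=np.array(m["R"]); t=np.array(m["t"])
    u0,v0,u1,v1=box
    return np.array([[*(R.T@(ray(m,u,v)*dep[v,u]-t)),u,v] for v in range(v0,v1) for u in range(u0,u1) if dep[v,u]>0])
E
python3 - <<'E'
import cv2
p=cv2.imread("pics/top0.png"); cv2.imwrite("pics/top0c.png",cv2.resize(p[130:380,230:460],None,fx=2.4,fy=2.4,interpolation=cv2.INTER_CUBIC))
from h import *
for n,u,v,z in(("cas",324,264,.058),("grip",414,274,.13),("pot",270,346,.026),("dap",279,175,.045),("tin",315,175,.076),("wood",377,181,.038)): print(n,at_z("top",u,v,z).round(4))
E
```

```text
cas [ 0.6146 -0.0463  0.058 ]
grip [ 0.5863 -0.1989  0.13  ]
pot [0.4681 0.0481 0.026 ]
dap [0.788  0.0435 0.045 ]
tin [ 0.7782 -0.026   0.076 ]
wood [ 0.7823 -0.1434  0.038 ]
```

View pics/top0c.png

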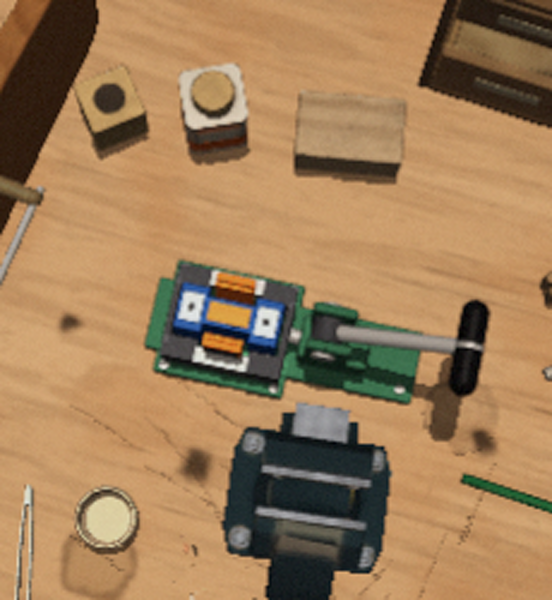

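View pics/scene0.png

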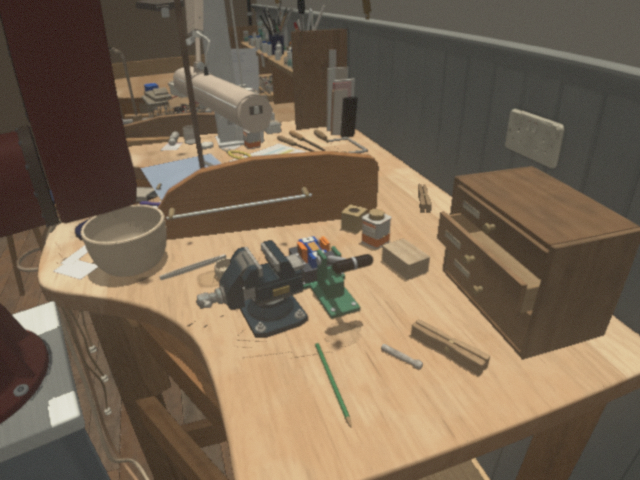

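Run:
```python
from h import *
from station import get_image
p,d=get_image("top"); np.save("d0.npy",d)
C=cloud("top",d,(225,130,470,400)); 
bgr=np.array([p[int(v),int(u)] for u,v in C[:,3:]]).astype(int); b,g,r=bgr.T
hsv=cv2.cvtColor(bgr.astype(np.uint8)[None],cv2.COLOR_BGR2HSV)[0].astype(int); u,v=C[:,3],C[:,4]
def rep(n,m):
    q=C[m,:3]; print(n,m.sum(),"mean",q.mean(0).round(4),"med",np.median(q,0).round(4),"min",q.min(0).round(3),"max",q.max(0).round(3)); return q
reg=(abs(u-324)<35)&(abs(v-262)<32)
blue=reg&(hsv[:,0]>100)&(hsv[:,0]<125)&(hsv[:,1]>130)
rep("blue",blue); rep("bluetop",blue&(C[:,2]>.05))
org=reg&(hsv[:,0]<20)&(hsv[:,1]>170)&(r>120)
for n,lo,hi in(("far",0,255),("mid",255,268),("near",268,300)): rep("org"+n,org&(v>=lo)&(v<hi))
blk=(abs(u-425)<14)&(abs(v-274)<24)&(C[:,2]>.09)
q=rep("grip",blk); 
U=np.linalg.svd((q-q.mean(0))[:,:2])[2][0]; print("grip axis",U,np.degrees(np.arctan2(U[1],U[0])))
grn=(hsv[:,0]>60)&(hsv[:,0]<90)&(hsv[:,1]>80)&(u<405)&(v<300)
base=grn&(C[:,2]<.016); q=rep("base",base)
print(cv2.minAreaRect((q[:,:2]*1000).astype(np.float32)))
rep("house",grn&(C[:,2]>.03))
rep("vise",(u>320)&(u<395)&(v>300)&(C[:,2]>.03))
rep("all tall v>300",(v>296)&(C[:,2]>.02)&(u>310))
```

```text
blue 381 mean [ 0.6159 -0.048   0.051 ] med [ 0.6118 -0.0482  0.0553] min [ 0.596 -0.091  0.005] max [ 0.648 -0.006  0.063]
bluetop 281 mean [ 0.6169 -0.0468  0.0561] med [ 0.6128 -0.0464  0.0562] min [ 0.596 -0.088  0.05 ] max [ 0.645 -0.006  0.063]
orgfar 88 mean [ 0.6436 -0.0526  0.0651] med [ 0.6433 -0.0529  0.065 ] min [ 0.637 -0.066  0.059] max [ 0.65  -0.038  0.072]
orgmid 102 mean [ 0.6211 -0.0482  0.0575] med [ 0.621  -0.048   0.0575] min [ 0.613 -0.063  0.053] max [ 0.63  -0.033  0.063]
orgnear 95 mean [ 0.5984 -0.0434  0.0616] med [ 0.5975 -0.0433  0.0651] min [ 0.591 -0.058  0.021] max [ 0.612 -0.029  0.072]
grip 509 mean [ 0.5858 -0.2165  0.128 ] med [ 0.5866 -0.2168  0.1291] min [ 0.553 -0.232  0.113] max [ 0.621 -0.197  0.136]
grip axis [-0.98342787  0.1812998 ] 169.5545213108493
base 1168 mean [ 0.5958 -0.1048  0.0087] med [ 0.5872 -0.1142  0.0087] min [ 0.565 -0.197  0.002] max [0.672 0.017 0.016]
((611.6760864257812, -90.95767974853516), (211.01617431640625, 91.00393676757812), 78.93560791015625)
house 403 mean [ 0.6003 -0.1246  0.0646] med [ 0.5953 -0.1275  0.0641] min [ 0.583 -0.175  0.03 ] max [0.648 0.005 0.102]
vise 3363 mean [ 0.4696 -0.107   0.1032] med [ 0.4697 -0.1061  0.1093] min [ 0.379 -0.151  0.03 ] max [ 0.545 -0.055  0.13 ]
all tall v>300 3484 mean [ 0.4709 -0.1068  0.1012] med [ 0.4728 -0.1058  0.1075] min [ 0.379 -0.162  0.02 ] max [ 0.549 -0.055  0.13 ]
```

```bash
cat >> h.py <<'E'
from scipy.spatial.transform import Rotation as Ro
ex=np.array([-.196,-.981,0]); ey=np.array([.981,-.196,0]); O=np.array([.621,-.047,0])
def P(x,y,z): return O+x*ex+y*ey+np.array([0,0,z])
def rel(target):
    from station import ctrl
    o=ctrl.get_obs(); R=Ro.from_rotvec(o["eef_rot"])
    T=Ro.from_matrix(np.c_[np.cross(ey,[0,0,-1]),ey,[0,0,-1]])
    print("t",round(o["clock"],2),"rot",np.degrees((R.inv()*T).as_rotvec()).round(1),"shift",(R.inv().apply(target-o["tool_pos"])*1000).round(1),"press-rel",np.array([(o["tool_pos"]-O)@ex,(o["tool_pos"]-O)@ey,o["tool_pos"][2]]).round(4),o["ft_force"].round(1),o["grip_width"].round(4),o["grip_force"],o["joint_positions"].round(2))
E
python3 -c "
from h import *
rel(P(.177,0,.18))"
```

```text
Traceback (most recent call last):
  File "h.py", line 22, in rel
    print("t",round(o["clock"],2),"rot",np.degrees((R.inv()*T).as_rotvec()).round(1),"shift",(R.inv().apply(target-o["tool_pos"])*1000).round(1),"press-rel",np.array([(o["tool_pos"]-O)@ex,(o["tool_pos"]-O)@ey,o["tool_pos"][2]]).round(4),o["ft_force"].round(1),o["grip_width"].round(4),o["grip_force"],o["joint_positions"].round(2))
                                                                                                                                                                                                                                                                    ^^^^^^^^^^^^^^^^^^^^^
AttributeError: 'float' object has no attribute 'round'
```

Units first: shifts go in shares of 250 mm and turns go in shares of 360 degrees. So 173 mm / 250 = 0.692, 140 mm / 250 = 0.56, -20 degrees / 360 = -0.0556.

Call:
play_rows:
  moves:
    - [[0,0,-0.0111,0.14,-0.068,0,1],[0,0,-0.0222,0.28,-0.136,0,1],[0,0,-0.0333,0.42,-0.2,0,1],[0,0,-0.0444,0.56,-0.268,0,1],[0,0,-0.0556,0.692,-0.336,0,1]]

```text
clock: 1.37
tool_pos: [0.2891, -0.4606, 0.193]
eef_rot: [3.007, 0.907, 0.0]
ft_force: [1.0, -0.2, -0.1]
grip_width: 0.0257
grip_force: 0.0
```

```bash
python3 -c "
from h import *
rel(P(.177,0,.18))"
```

```text
Traceback (most recent call last):
  File "h.py", line 22, in rel
    print("t",round(o["clock"],2),"rot",np.degrees((R.inv()*T).as_rotvec()).round(1),"shift",(R.inv().apply(target-o["tool_pos"])*1000).round(1),"press-rel",np.array([(o["tool_pos"]-O)@ex,(o["tool_pos"]-O)@ey,o["tool_pos"][2]]).round(4),o["ft_force"].round(1),o["grip_width"].round(4),o["grip_force"],o["joint_positions"].round(2))
                                                                                                                                                                                                                                                                    ^^^^^^^^^^^^^^^^^^^^^
AttributeError: 'float' object has no attribute 'round'
```

```bash
sed -i 's/o\["grip_width"\].round(4)/round(o["grip_width"],4)/' h.py; python3 -c "
from h import *
rel(P(.177,0,.18))"
```

```text
t 1.37 rot [  0.    0.  -45.1] shift [380.3 -35.5  13. ] press-rel [ 0.4708 -0.2445  0.193 ] [ 1.  -0.2 -0.1] 0.0257 0.0 [-1.25 -0.07 -0.08  1.56  0.    1.3 ]
```

Scaled: 200 mm / 250 = 0.8, 160 mm / 250 = 0.64, -25 degrees / 360 = -0.0694.

Call:
play_rows:
  moves:
    - [[0,0,-0.0139,0.16,-0.016,0,1],[0,0,-0.0278,0.32,-0.032,0,1],[0,0,-0.0417,0.48,-0.048,0,1],[0,0,-0.0556,0.64,-0.064,0,1],[0,0,-0.0694,0.8,-0.076,0,1]]

```text
clock: 1.78
tool_pos: [0.4457, -0.3344, 0.1932]
eef_rot: [2.739, 1.538, 0.0]
ft_force: [-0.4, -1.4, -0.3]
grip_width: 0.0003
grip_force: 0.0
```

```bash
python3 -c "
from h import *
rel(P(.177,0,.16))"
```

```text
t 1.78 rot [  0.    0.  -20.1] shift [170.3  60.9  33.2] press-rel [ 0.3163 -0.1157  0.1932] [-0.4 -1.4 -0.3] 0.0003 0.0 [-0.88 -0.03 -0.04  1.56 -0.    1.24]
```

Scaled: 170 mm / 250 = 0.68, 156 mm / 250 = 0.624, -20 degrees / 360 = -0.0556.

Call:
play_rows:
  moves:
    - [[0,0,-0.0139,0.156,0.056,0,1],[0,0,-0.0278,0.312,0.112,0.016,1],[0,0,-0.0417,0.468,0.168,0.048,1],[0,0,-0.0556,0.624,0.224,0.088,1],[0,0,-0.0556,0.68,0.244,0.132,1]]

```text
clock: 2.2
tool_pos: [0.5886, -0.2197, 0.1598]
eef_rot: [2.425, 1.995, 0.002]
ft_force: [0.7, 0.1, 1.4]
grip_width: -0.0
grip_force: 0.0
```

Run:
```python
from h import *
rel(P(.177,0,.135))
from station import get_image
p,d=get_image("top"); cv2.imwrite("pics/t1.png",cv2.resize(p[180:360,300:480],None,fx=3,fy=3))
```

```text
t 2.2 rot [ 0.1 -0.   0.2] shift [-1.4 -2.1 24.8] press-rel [0.1758 0.0021 0.1598] [0.7 0.1 1.4] -0.0 0.0 [-0.57  0.18  0.12  1.51  0.    1.2 ]
```

View pics/t1.png

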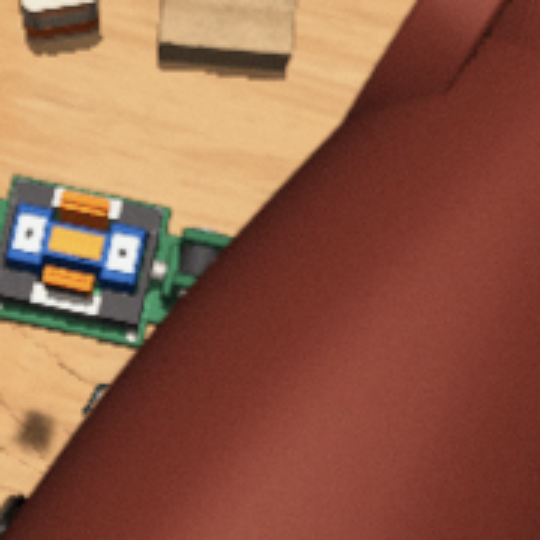

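Call:
play_rows:
  moves:
    - [[0,0,0,-0.004,-0.008,0.08,1],[0,0,0,-0.016,-0.008,0.14,1],[0,0,0,-0.024,-0.008,0.2,1],[0,0,0,-0.032,-0.008,0.26,1],[0,0,0,-0.036,-0.008,0.32,1]]

```text
clock: 2.67
tool_pos: [0.5812, -0.2354, 0.0809]
eef_rot: [2.432, 1.98, -0.008]
ft_force: [-14.1, -23.7, 18.5]
grip_width: -0.0001
grip_force: 15.0
```

Run:
```python
from h import *
rel(P(.184,0,.069))
```

```text
t 2.67 rot [ 0.1  0.4 -0.4] shift [ 8.6  2.  11.8] press-rel [ 0.1926 -0.0021  0.0809] [-14.1 -23.7  18.5] -0.0001 14.999648630619049 [-0.59  0.19 -0.01  1.36 -0.01  1.19]
```

Run:
```python
from h import *
from station import get_image
p,d=get_image("scene"); cv2.imwrite("pics/s1.png",cv2.resize(p[180:360,220:420],None,fx=3,fy=3))
p,d=get_image("wrist"); cv2.imwrite("pics/w1.png",p)
rel(P(.184,0,.069))
```

```text
t 2.77 rot [ 0.   0.4 -0.5] shift [ 9.4  2.3 10.9] press-rel [ 0.1935 -0.0023  0.08  ] [ -7.8 -12.6  11. ] -0.0001 8.332153558731079 [-0.59  0.19 -0.01  1.36 -0.01  1.19]
```

View pics/s1.png

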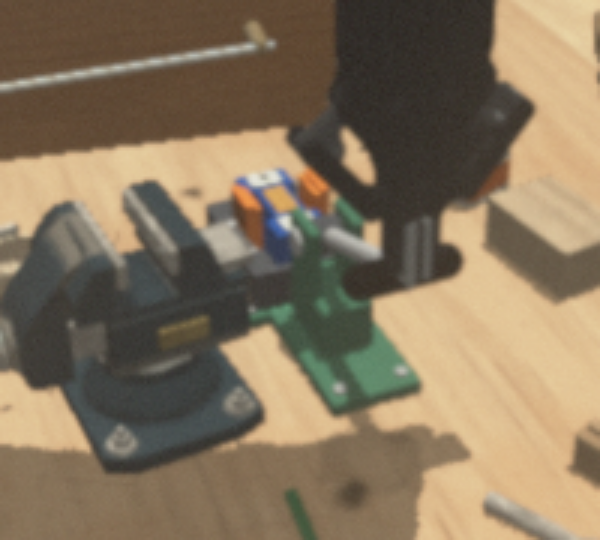

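View pics/w1.png

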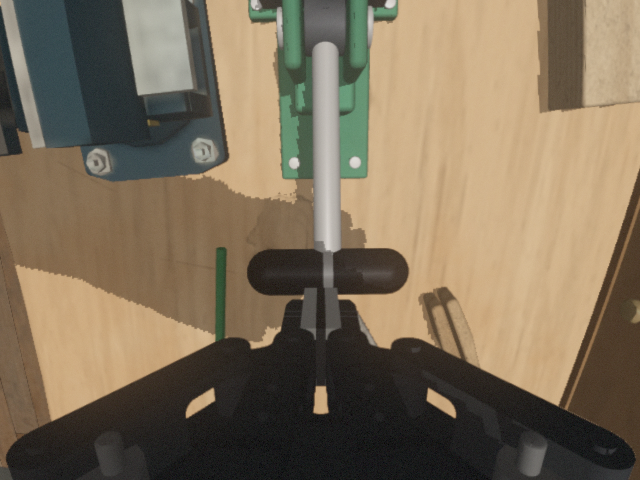

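Scaled: -72 mm / 250 = -0.288, -60 mm / 250 = -0.24.

Call:
play_rows:
  moves:
    - [[0,0,0,-0.008,0.008,0,1],[0,0,0,-0.012,0.008,-0.1,1],[0,0,0,0,0.008,-0.24,1],[0,0,0,0.04,0.008,-0.288,1],[0,0,0,0.04,0.008,-0.288,1]]

```text
clock: 3.18
tool_pos: [0.5876, -0.2223, 0.1565]
eef_rot: [2.43, 1.982, 0.004]
ft_force: [0.4, -0.0, 0.1]
grip_width: -0.0001
grip_force: 0.0
```

Run:
```python
from h import *
from station import get_image,ctrl,camera_model
rel(P(.173,0,.135))
o=ctrl.get_obs(); p,d=get_image("wrist"); cv2.imwrite("pics/w2.png",p)
m=camera_model("wrist"); T=np.array(m["T_tool_cam"]); R=Ro.from_rotvec(o["eef_rot"]).as_matrix()
pts=[]
for v in range(0,480,2):
  for u in range(0,640,2):
    if d[v,u]>0 and p[v,u].max()<75:
      X=R@(T@np.r_[ray(m,u,v)*d[v,u],1])[:3]+o["tool_pos"]-O
      q=(X@ex,X@ey,X[2])
      if .15<q[0]<.2 and abs(q[1])<.045 and .06<q[2]<.14: pts.append([*q,u,v])
q=np.array(pts); print(len(q),q.mean(0).round(4),q.min(0).round(4),q.max(0).round(4), np.percentile(q,[5,95],axis=0).round(4))
```

```text
t 3.18 rot [ 0.3  0.1 -0.3] shift [ 5.4 -1.8 21.5] press-rel [0.1785 0.0016 0.1565] [ 0.4 -0.   0.1] -0.0001 0.0 [-0.57  0.18  0.11  1.5   0.    1.2 ]
769 [1.735000e-01 6.000000e-04 1.298000e-01 3.165202e+02 2.491105e+02] [ 1.657e-01 -3.240e-02  1.213e-01  2.620e+02  2.340e+02] [1.837e-01 3.470e-02 1.335e-01 3.740e+02 2.640e+02] [[ 1.664e-01 -2.770e-02  1.243e-01  2.688e+02  2.348e+02]
 [ 1.825e-01  2.970e-02  1.325e-01  3.660e+02  2.640e+02]]
```

View pics/w2.png

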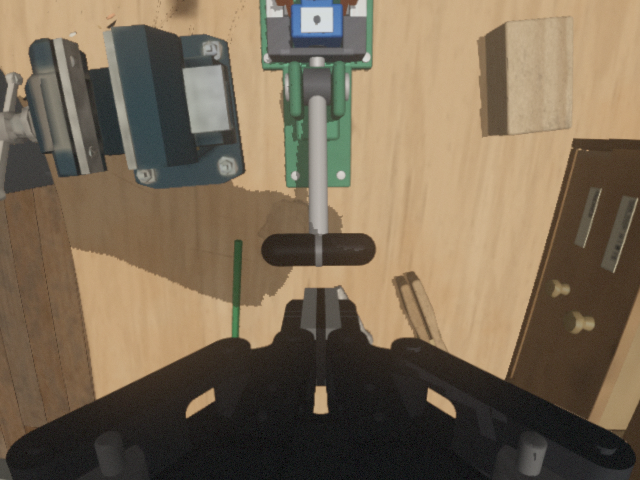

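Scaled: 38 mm / 250 = 0.152, 32 mm / 250 = 0.128.

Call:
play_rows:
  moves:
    - [[0,0,0,0.024,-0.004,0.04,1],[0,0,0,0.024,-0.004,0.08,1],[0,0,0,0.024,-0.004,0.1,1],[0,0,0,0.02,-0.004,0.128,1],[0,0,0,0.016,-0.004,0.152,1]]

```text
clock: 3.65
tool_pos: [0.5847, -0.2178, 0.1118]
eef_rot: [-2.433, -1.984, 0.001]
ft_force: [0.2, 0.2, -0.1]
grip_width: -0.0001
grip_force: 0.0
```

Run:
```python
from h import *
rel(P(.184,0,.069))
```

```text
t 3.65 rot [-0.1 -0.  -0.3] shift [-9.5  2.3 42.8] press-rel [ 0.1747 -0.0022  0.1118] [ 0.2  0.2 -0.1] -0.0001 0.0 [-0.57  0.18  0.03  1.43 -0.    1.21]
```

Run:
```python
from h import *
from station import get_image
for i in range(2):
    p,d=get_image("wrist"); rel(P(.184,0,.069))
cv2.imwrite("pics/w3.png",p)
```

```text
t 3.7 rot [-0.2 -0.  -0.3] shift [-9.4  2.7 41.9] press-rel [ 0.1748 -0.0025  0.1109] [ 0.   0.9 -2. ] 0.0001 0.0 [-0.57  0.18  0.03  1.42 -0.    1.21]
t 3.75 rot [-0.1 -0.  -0.3] shift [-9.4  2.5 42.9] press-rel [ 0.1748 -0.0023  0.1119] [-0.7  0.5  1.5] 0.0002 0.0 [-0.57  0.18  0.03  1.43 -0.    1.21]
```

View pics/w3.png

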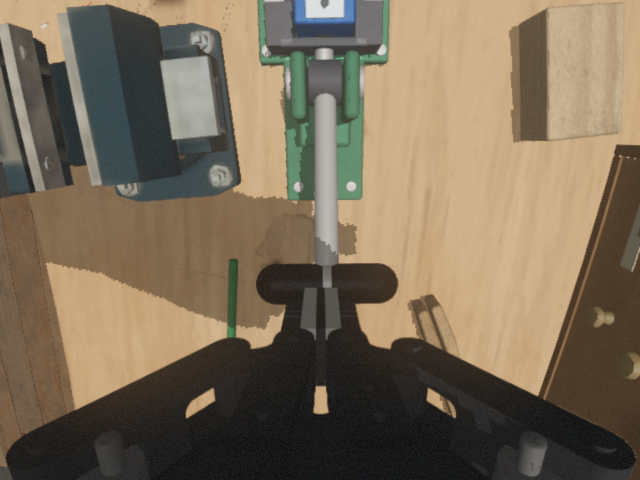

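Run:
```python
from h import *
from station import get_image,ctrl,camera_model
o=ctrl.get_obs(); p,d=get_image("wrist"); np.save("dw3.npy",d)
m=camera_model("wrist"); T=np.array(m["T_tool_cam"]); print(T.round(3))
for u in(275,322,316,380):
  for v in range(262,390,8):
    if d[v,u]>0: print(u,v,((T@np.r_[ray(m,u,v)*d[v,u],1])[:3]*1000).round(1),p[v,u], end=" | ")
  print()
```

```text
[[ 0.002 -0.962 -0.273  0.068]
 [ 1.     0.001  0.001  0.001]
 [-0.001 -0.273  0.962 -0.18 ]
 [ 0.     0.     0.     1.   ]]
275 262 [-32.  -36.8 111.2] [40 54 70] | 275 270 [  7.5 -20.6 -15.9] [23 32 38] | 275 278 [  4.6 -20.4 -18.6] [27 33 36] | 275 286 [  1.2 -20.3 -20.2] [46 46 54] | 275 294 [ -3.2 -20.5 -19.6] [31 34 42] | 275 302 [ -8.  -20.8 -18.2] [25 35 42] | 275 310 [-76.4 -38.4 111.6] [ 78 107 126] | 275 318 [-83.9 -38.6 111.2] [129 168 198] | 275 326 [-92.1 -39.  111.8] [133 170 197] | 275 334 [-100.1  -39.2  111.8] [113 146 174] | 275 342 [ 10.9 -12.3 -85.8] [28 35 40] | 275 350 [ 10.5 -11.9 -89.4] [30 37 40] | 275 358 [ 10.9 -11.3 -93.9] [32 37 40] | 275 366 [  15.2  -10.  -103.9] [31 34 37] | 275 374 [  15.2   -9.7 -106.9] [30 33 37] | 275 382 [  15.6   -9.2 -110.4] [28 28 34] | 
322 262 [ 9.4  1.8 -9.5] [110 115 120] | 322 270 [  7.5   1.8 -15.6] [59 64 70] | 322 278 [  4.4   1.8 -18. ] [69 73 77] | 322 286 [  1.3   1.8 -20.4] [78 81 83] | 322 294 [  9.6   1.6 -48.4] [34 36 40] | 322 302 [  9.    1.6 -54.4] [34 35 44] | 322 310 [  9.5   1.5 -62.1] [35 37 42] | 322 318
[... 1008 characters left out ...]
6 50 50] | 
380 262 [-32.1  51.2 111.9] [124 163 193] | 380 270 [  7.8  29.2 -16.5] [44 54 65] | 380 278 [  4.5  29.1 -18.3] [41 51 64] | 380 286 [  0.9  29.1 -19.6] [43 53 65] | 380 294 [ -3.3  29.4 -19.1] [31 43 58] | 380 302 [ -8.6  30.  -16.8] [ 79 110 137] | 380 310 [-76.6  53.5 112.3] [128 168 202] | 380 318 [-84.3  53.8 112.1] [129 170 202] | 380 326 [-92.7  54.4 113. ] [126 167 200] | 380 334 [-99.9  54.5 111.5] [125 168 201] | 380 342 [-108.    54.9  111.5] [124 165 199] | 380 350 [  5.4  19.3 -81.3] [31 37 44] | 380 358 [  5.6  18.6 -85.9] [31 33 41] | 380 366 [  15.7   15.1 -104.6] [24 33 37] | 380 374 [  15.6   14.7 -107.6] [29 27 37] | 380 382 [  16.2   14.1 -111.3] [23 30 33] |
```

Run:
```python
from h import *
from station import camera_model
d=np.load("dw3.npy"); m=camera_model("wrist"); T=np.array(m["T_tool_cam"])
print({k:m[k] for k in("vertical_fov","cx","cy","k1")})
for v in range(280,304,2):
  print(v,[((T@np.r_[ray(m,u,v)*d[v,u],1])[:3]*1000).round(0).astype(int).tolist() for u in(296,304,310,322,332,338,346)])
f=240/np.tan(np.radians(m["vertical_fov"]/2))
for X in([0,0,0],[11,0,0],[11,0,-19],[0,0,-19],[11,0,-45]):
  c=np.linalg.inv(T)@np.r_[np.array(X)/1000,1]; print(X,m["cx"]+f*c[0]/c[2],m["cy"]+f*c[1]/c[2])
```

```text
{'vertical_fov': 66.25586067325936, 'cx': 320.33341170986074, 'cy': 242.51600785332218, 'k1': -0.06348354319201849}
280 [[4, -10, -20], [4, -7, -19], [3, -4, -18], [4, 2, -19], [4, 6, -19], [4, 9, -20], [4, 13, -19]]
282 [[3, -10, -20], [3, -7, -19], [3, -4, -19], [3, 2, -20], [3, 6, -20], [3, 9, -19], [3, 13, -20]]
284 [[2, -10, -20], [2, -7, -20], [2, -4, -19], [2, 2, -20], [2, 6, -20], [2, 9, -20], [2, 13, -19]]
286 [[1, -10, -20], [1, -7, -20], [2, -4, -21], [1, 2, -20], [2, 6, -21], [2, 9, -21], [1, 13, -19]]
288 [[0, -10, -20], [0, -7, -20], [10, -3, -43], [10, 2, -42], [10, 6, -43], [1, 9, -21], [0, 13, -20]]
290 [[-1, -10, -20], [9, -6, -44], [9, -3, -44], [10, 2, -46], [9, 6, -44], [-1, 9, -20], [-1, 13, -20]]
292 [[-1, -10, -21], [9, -6, -46], [9, -3, -46], [10, 2, -47], [10, 6, -47], [-2, 9, -20], [-2, 13, -19]]
294 [[-3, -11, -20], [9, -5, -47], [9, -3, -48], [10, 2, -48], [10, 5, -50], [-3, 9, -20], [-3, 13, -19]]
296 [[-4, -10, -20], [10, -5, -50], [9, -3, -50], [9, 2, -50], [10, 5, -50], [-3, 9, -21], [-4, 13, -20]]
298 [[-5, -11, -19], [9, -5, -51], [9, -3, -51], [9, 2, -52], [10, 5, -52], [-5, 9, -19], [-5, 13, -19]]
300 [[5, -9, -45], [9, -5, -53], [9, -3, -53], [9, 2, -53], [10, 5, -55], [10, 8, -54], [6, 11, -46]]
302 [[6, -9, -47], [9, -5, -55], [10, -3, -56], [9, 2, -54], [9, 5, -55], [9, 7, -55], [6, 11, -47]]
[0, 0, 0] 318.43640877490174 273.1957516171202
[11, 0, 0] 318.44296092140615 253.08276983106305
[11, 0, -19] 318.26627624177775 265.4051585689451
[0, 0, -19] 318.2620930023041 287.42205095202917
[11, 0, -45] 317.95261970311725 287.2802742138418
```

Scaled: 45 mm / 250 = 0.18, 37 mm / 250 = 0.148.

Call:
play_rows:
  moves:
    - [[0,0,0,0.004,0.008,0.048,1],[0,0,0,0.004,0.008,0.096,1],[0,0,0,-0.004,0.008,0.12,1],[0,0,0,-0.012,0.008,0.148,1],[0,0,0,-0.02,0.008,0.18,1]]

```text
clock: 4.22
tool_pos: [0.5872, -0.2252, 0.0696]
eef_rot: [2.432, 1.982, -0.001]
ft_force: [-0.4, -4.8, 8.7]
grip_width: -0.0001
grip_force: 4.5
```

Run:
```python
from h import *
rel(P(.184,0,.026))
from station import get_image,ctrl,camera_model
o=ctrl.get_obs(); p,d=get_image("wrist")
m=camera_model("wrist"); T=np.array(m["T_tool_cam"]); R=Ro.from_rotvec(o["eef_rot"]).as_matrix()
for u in(275,370):
  for v in range(262,318,4):
    X=(T@np.r_[ray(m,u,v)*d[v,u],1])[:3]; W=R@X+o["tool_pos"]-O
    if abs(X[2])<.09: print(v,(X*1000).round(0),(np.array([W@ex,W@ey,W[2]])*1000).round(0))
```

```text
t 4.22 rot [ 0.1  0.2 -0.3] shift [-2.6 -1.8 43.6] press-rel [0.1815 0.0017 0.0696] [-0.4 -4.8  8.7] -0.0001 4.4880323857069016 [-0.57  0.2  -0.02  1.35 -0.    1.2 ]
262 [-17. -31.  69.] [199. -30.   1.]
266 [-21. -32.  70.] [202. -30.  -0.]
270 [-25. -32.  72.] [206. -30.  -2.]
274 [-27. -32.  70.] [209. -30.  -1.]
278 [-30. -32.  70.] [212. -30.  -0.]
282 [  6. -19. -28.] [175. -17.  98.]
286 [  6. -19. -32.] [175. -17. 101.]
290 [  5. -19. -34.] [176. -17. 103.]
294 [  4. -18. -35.] [177. -17. 105.]
298 [  2. -18. -36.] [179. -17. 106.]
302 [  1. -18. -37.] [180. -17. 106.]
306 [ -1. -18. -38.] [182. -17. 108.]
310 [ -2. -18. -39.] [183. -17. 109.]
314 [ -5. -18. -37.] [186. -17. 107.]
262 [-18.  37.  71.] [200.  39.  -1.]
266 [-21.  37.  71.] [203.  39.  -1.]
270 [-24.  37.  71.] [206.  39.  -1.]
274 [-27.  37.  70.] [209.  39.  -0.]
278 [-30.  37.  70.] [212.  39.  -0.]
282 [  7.  23. -29.] [175.  25.  99.]
286 [  6.  22. -33.] [175.  24. 102.]
290 [  5.  22. -35.] [176.  24. 104.]
294 [  4.  22. -36.] [177.  24. 105.]
298 [  2.  22. -35.] [180.  24. 105.]
302 [  1.  22. -37.] [180.  24. 107.]
306 [ -0.  22. -38.] [182.  24. 108.]
310 [ -2.  22. -39.] [183.  24. 109.]
314 [ -4.  22. -38.] [186.  24. 107.]
```

Call:
play_rows:
  moves:
    - [[0,0,0,-0.008,0,0.04,1],[0,0,0,-0.012,0,0.08,1],[0,0,0,-0.012,0,0.12,1],[0,0,0,-0.012,0,0.152,1],[0,0,0,-0.008,0,0.168,1]]

```text
clock: 4.68
tool_pos: [0.587, -0.2283, 0.0287]
eef_rot: [2.431, 1.98, -0.003]
ft_force: [-15.2, -4.6, 42.3]
grip_width: -0.0001
grip_force: 20.5
```

```bash
cat >> h.py <<'E'
def bar():
    from station import get_image,ctrl,camera_model
    o=ctrl.get_obs(); p,d=get_image("wrist")
    m=camera_model("wrist"); T=np.array(m["T_tool_cam"]); R=Ro.from_rotvec(o["eef_rot"]).as_matrix()
    for u in(275,370):
      L=[]
      for v in range(200,330,2):
        X=(T@np.r_[ray(m,u,v)*d[v,u],1])[:3]; W=R@X+o["tool_pos"]-O
        if abs(X[2])<.06: L.append([*X,W@ex,W[2]])
      if L: L=np.array(L); print("bar top",(L[L[:,4].argmax()]*1000).round(0))
E
python3 - <<'E'
from h import *
rel(P(.184,0,.026)); bar(); rel(P(.184,0,.026))
E
```

```text
t 4.68 rot [ 0.2  0.3 -0.4] shift [ 0.4 -2.2  2.6] press-rel [0.1845 0.0022 0.0287] [-15.2  -4.6  42.3] -0.0001 20.503754317760468 [-0.58  0.22 -0.07  1.27 -0.    1.2 ]
bar top [ -1. -18. -39. 185.  67.]
bar top [  2.  22. -39. 183.  67.]
t 4.73 rot [ 0.2  0.3 -0.4] shift [ 0.5 -2.1  3.4] press-rel [0.1846 0.0021 0.0294] [-9.8 -4.4 23.9] -0.0 11.510244458913803 [-0.58  0.22 -0.07  1.27 -0.    1.2 ]
```

Scaled: -95 mm / 250 = -0.38, -60 mm / 250 = -0.24.

Call:
play_rows:
  moves:
    - [[0,0,0,-0.008,0,0.004,1],[0,0,0,-0.008,0,0.004,1],[0,0,0,-0.008,0,-0.1,1],[0,0,0,0,0,-0.24,1],[0,0,0,0.032,0,-0.38,1]]

```text
clock: 5.15
tool_pos: [0.5866, -0.2176, 0.1213]
eef_rot: [-2.434, -1.983, 0.001]
ft_force: [1.2, -0.0, -0.5]
grip_width: -0.0003
grip_force: 0.0
```

Scaled: 90 mm / 250 = 0.36, 60 mm / 250 = 0.24.

Call:
play_rows:
  moves:
    - [[0,0,0,0.04,0,-0.14,-1],[0,0,0,0.12,0,-0.16,-1],[0,0,0,0.24,0,-0.16,-1],[0,0,0,0.36,0,-0.16,-1],[0,0,0,0.36,0,-0.16,-1]]

```text
clock: 5.57
tool_pos: [0.6064, -0.1248, 0.1613]
eef_rot: [-2.43, -1.989, -0.002]
ft_force: [0.6, -0.2, -0.6]
grip_width: 0.0607
grip_force: 0.0
```

Run:
```python
from h import *
rel(P(0,0,.16))
from station import get_image,camera_model,ctrl
o=ctrl.get_obs(); p,d=get_image("wrist"); cv2.imwrite("pics/w4.png",p); np.save("dw4.npy",d)
```

```text
t 5.57 rot [-0.  -0.1 -0.1] shift [79.1 -1.   1.4] press-rel [0.0791 0.0009 0.1613] [ 0.6 -0.2 -0.6] 0.0607 0.0 [-0.41  0.16  0.1   1.51  0.    1.36]
```

View pics/w4.png

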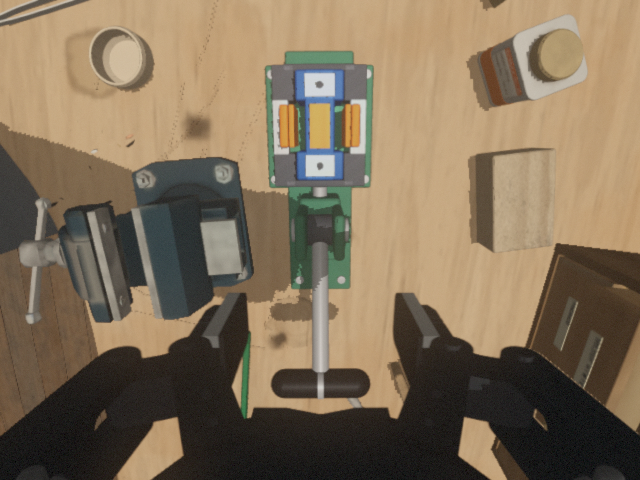

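Run:
```python
from h import *
from station import camera_model,ctrl
o=ctrl.get_obs(); d=np.load("dw4.npy"); p=cv2.imread("pics/w4.png"); h=cv2.cvtColor(p,cv2.COLOR_BGR2HSV).astype(int)
m=camera_model("wrist"); T=np.array(m["T_tool_cam"]); R=Ro.from_rotvec(o["eef_rot"]).as_matrix()
def W(u,v):
    w=R@(T@np.r_[ray(m,u,v)*d[v,u],1])[:3]+o["tool_pos"]-O; return [w@ex,w@ey,w[2]]
for n,u0,u1 in(("L",272,304),("M",304,338),("R",338,368)):
    q=np.array([W(u,v) for v in range(90,165) for u in range(u0,u1) if h[v,u,0]<20 and h[v,u,1]>170 and p[v,u,2]>110 and d[v,u]>0])
    if n!="M": q=q[q[:,2]>.06]
    print(n,len(q),q.mean(0).round(4),np.percentile(q,[3,97],axis=0).round(4).tolist())
q=np.array([W(u,v) for v in range(60,185) for u in range(270,370) if 100<h[v,u,0]<125 and h[v,u,1]>120 and d[v,u]>0]); q=q[q[:,2]>.05]
print(np.percentile(q,[1,99],axis=0).round(4).tolist()); print(cv2.minAreaRect((q[:,:2]*1000).astype(np.float32)))
# finger geometry in tool frame
for v in(300,320,340):
  for us in(range(205,250,6),range(394,440,6)):
    print(v,[((T@np.r_[ray(m,u,v)*d[v,u],1])[:3]*1000).round(0).astype(int).tolist() for u in us if d[v,u]<.25])
```

```text
L 285 [ 0.0043 -0.0227  0.0654] [[-0.0086, -0.027, 0.0627], [0.0178, -0.0174, 0.068]]<stdin>:10: RuntimeWarning: Mean of empty slice.
  ret = ret.dtype.type(ret / rcount)
Traceback (most recent call last):
IndexError: index -1 is out of bounds for axis 0 with size 0
```

Run:
```python
from h import *
from station import camera_model,ctrl
o=ctrl.get_obs(); d=np.load("dw4.npy"); p=cv2.imread("pics/w4.png"); h=cv2.cvtColor(p,cv2.COLOR_BGR2HSV).astype(int)
m=camera_model("wrist"); T=np.array(m["T_tool_cam"]); R=Ro.from_rotvec(o["eef_rot"]).as_matrix()
def W(u,v):
    w=R@(T@np.r_[ray(m,u,v)*d[v,u],1])[:3]+o["tool_pos"]-O; return [w@ex,w@ey,w[2]]
for n,u0,u1 in(("L",272,304),("R",340,368)):
    q=np.array([W(u,v) for v in range(90,165) for u in range(u0,u1) if h[v,u,0]<22 and h[v,u,1]>140 and d[v,u]>0]); q=q[q[:,2]>.06]
    print(n,len(q),q.mean(0).round(4),np.percentile(q,[3,97],axis=0).round(4).tolist())
q=np.array([W(u,v) for v in range(60,185) for u in range(270,370) if 100<h[v,u,0]<125 and h[v,u,1]>120 and d[v,u]>0]); q=q[q[:,2]>.05]
print(np.percentile(q,[1,99],axis=0).round(4).tolist()); print(cv2.minAreaRect((q[:,:2]*1000).astype(np.float32)))
for v in(300,320,340):
  for us in(range(205,250,6),range(394,440,6)):
    print(v,[((T@np.r_[ray(m,u,v)*d[v,u],1])[:3]*1000).round(0).astype(int).tolist() for u in us if d[v,u]<.25])
```

```text
L 606 [ 0.0042 -0.0222  0.0654] [[-0.0094, -0.027, 0.0627], [0.0178, -0.0173, 0.068]]
R 567 [0.0039 0.0246 0.0653] [[-0.0094, 0.02, 0.062], [0.0172, 0.0291, 0.0678]]
[[-0.0348, -0.0158, 0.0551], [0.0435, 0.0184, 0.0584]]
((4.3389892578125, 1.415313720703125), (34.67750549316406, 78.71450805664062), 89.81866455078125)
300 [[9, -36, -53], [9, -33, -54], [9, -31, -54], [8, -29, -51]]
300 [[9, 31, -54], [10, 33, -54], [10, 35, -54], [10, 37, -55]]
320 [[6, -40, -63], [10, -36, -70], [9, -34, -70], [10, -32, -70], [10, -29, -70], [5, -30, -62], [1, -29, -54], [-4, -29, -44]]
320 [[-3, 31, -45], [2, 31, -55], [6, 31, -63], [10, 32, -70], [10, 34, -70], [10, 36, -70], [9, 38, -69], [6, 42, -63]]
340 [[11, -33, -84], [8, -33, -81], [8, -31, -80], [9, -29, -81], [4, -29, -73], [-1, -29, -66], [-7, -30, -55]]
340 [[-12, 31, -47], [-6, 31, -57], [0, 31, -66], [4, 31, -74], [8, 31, -79], [8, 33, -81], [8, 35, -80], [11, 35, -84]]
```

Scaled: 105 mm / 250 = 0.42, 80 mm / 250 = 0.32.

Call:
play_rows:
  moves:
    - [[0,0,0,0.148,-0.004,0,-1],[0,0,0,0.3,-0.004,0,-1],[0,0,0,0.3,-0.004,0.16,-1],[0,0,0,0.3,-0.004,0.32,-1],[0,0,0,0.3,-0.004,0.42,-1]]

```text
clock: 6.03
tool_pos: [0.6182, -0.0552, 0.0523]
eef_rot: [-2.432, -1.985, 0.003]
ft_force: [-1.4, 0.1, -1.7]
grip_width: 0.0849
grip_force: 0.0
```

```bash
cat > meas.py <<'E'
from h import *
from station import camera_model,ctrl,get_image
import sys
rel(P(.004,0,.003))
o=ctrl.get_obs(); p,d=get_image("wrist"); h=cv2.cvtColor(p,cv2.COLOR_BGR2HSV).astype(int); cv2.imwrite(f"pics/{sys.argv[1]}.png",p)
m=camera_model("wrist"); T=np.array(m["T_tool_cam"])
Q=np.array([[*(T@np.r_[ray(m,u,v)*d[v,u],1])[:3]*1000,u,v] for v in range(150,460,2) for u in range(60,600,2) if d[v,u]>0 and h[v,u,0]<22 and h[v,u,1]>140])
for s in(-1,1):
    q=Q[(Q[:,1]*s>12)&(abs(Q[:,1])<36)&(abs(Q[:,0])<25)&(Q[:,2]<60)]
    if len(q): print("catch(tool)",len(q),np.percentile(q,[3,50,97],axis=0).round(1).tolist())
G=np.array([[*(T@np.r_[ray(m,u,v)*d[v,u],1])[:3]*1000,u,v] for v in range(250,400,2) for u in range(60,600,2) if 0<d[v,u]<.2])
for s in(-1,1):
    q=G[(G[:,1]*s>5)&(abs(G[:,0]-9.5)<1.5)&(G[:,2]>-72)&(G[:,2]<-30)&(abs(G[:,1])<60)]
    if len(q): print("finger",len(q),"tip z",np.percentile(q[:,2],98).round(1),"y",np.percentile(q[:,1],[2,98]).round(1))
E
python3 meas.py w5
```

```text
t 6.03 rot [-0.2  0.  -0.3] shift [ 4.6  1.3 49.3] press-rel [ 0.0086 -0.0011  0.0523] [-1.4  0.1 -1.7] 0.0849 0.0 [-0.3   0.19 -0.06  1.32 -0.    1.47]
catch(tool) 471 [[-6.4, -25.7, -15.9, 264.0, 230.0], [9.4, -19.9, -12.2, 278.0, 262.0], [21.7, -15.9, 21.4, 290.0, 296.0]]
catch(tool) 459 [[-5.8, 20.9, -15.9, 354.0, 230.0], [9.6, 24.5, -12.2, 368.0, 260.0], [22.1, 30.2, 28.7, 382.0, 294.0]]
finger 121 tip z -53.7 y [-48.3 -41.6]
finger 118 tip z -54.0 y [43.5 50.2]
```

View pics/w5.png

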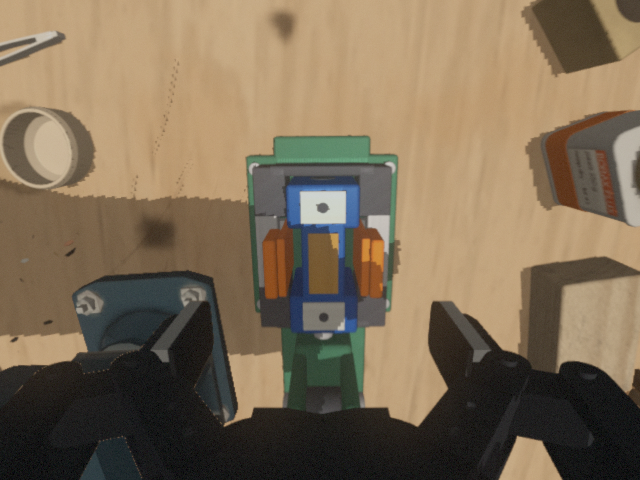

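```bash
python3 meas.py w6
python3 - <<'E'
from h import *
d=np.load("d0.npy"); C=cloud("top",d,(300,270,420,400)); w=C[:,:3]-O; q=np.c_[w@ex,w@ey,w[:,2]]
q=q[(q[:,1]<-.048)]
for z0 in(.03,.06,.08,.1,.12):
    s=q[(q[:,2]>z0)&(q[:,2]<z0+.03)]
    if len(s): print(z0,len(s),s[:,:2].min(0).round(3),s[:,:2].max(0).round(3), "near band |x|<.03 ymax", s[abs(s[:,0])<.03][:,1].max() if (abs(s[:,0])<.03).any() else None)
E
```

```text
t 6.08 rot [-0.6 -0.  -0.3] shift [ 4.7  4.5 44.3] press-rel [ 0.0087 -0.004   0.0474] [-1.6 -0.2 -4.6] 0.0854 0.0 [-0.3   0.2  -0.07  1.32 -0.    1.47]
catch(tool) 484 [[-6.4, -23.2, -20.5, 268.0, 232.0], [9.8, -17.3, -17.0, 282.0, 264.0], [21.7, -13.0, 18.8, 296.0, 300.0]]
catch(tool) 504 [[-6.4, 23.7, -20.9, 360.0, 232.2], [9.6, 26.9, -17.3, 376.0, 264.0], [22.3, 33.0, 23.2, 390.0, 298.0]]
finger 121 tip z -53.6 y [-48.4 -41.6]
finger 120 tip z -54.1 y [43.4 50.1]
0.03 69 [ 0.055 -0.236] [ 0.119 -0.073] near band |x|<.03 ymax None
0.06 952 [ 0.056 -0.23 ] [ 0.118 -0.057] near band |x|<.03 ymax None
0.08 1396 [ 0.047 -0.2  ] [ 0.13  -0.057] near band |x|<.03 ymax None
0.1 1941 [ 0.047 -0.184] [ 0.131 -0.081] near band |x|<.03 ymax None
0.12 961 [ 0.048 -0.166] [ 0.129 -0.088] near band |x|<.03 ymax None
```

Scaled: 6 mm / 250 = 0.024, 3 mm / 250 = 0.012.

Call:
play_rows:
  moves:
    - [[0,0,0,0.012,0.008,0,-1],[0,0,0,0.024,0.008,0,-1],[0,0,0,0.024,0.008,0,-1],[0,0,0,0.024,0.008,0,-1]]

```text
clock: 6.47
tool_pos: [0.6245, -0.0506, 0.0592]
eef_rot: [2.432, 1.984, 0.003]
ft_force: [0.2, 0.4, 0.5]
grip_width: 0.0852
grip_force: 0.0
```

```bash
python3 meas.py w7; python3 meas.py w8
```

```text
t 6.47 rot [ 0.2  0.  -0.3] shift [-1.1 -4.3 56.2] press-rel [0.0029 0.0041 0.0592] [0.2 0.4 0.5] 0.0852 0.0 [-0.29  0.2  -0.04  1.33 -0.    1.48]
catch(tool) 445 [[-12.3, -30.8, -9.0, 256.0, 238.0], [3.6, -24.8, -5.3, 270.0, 268.0], [15.9, -21.2, 33.0, 284.0, 300.0]]
catch(tool) 409 [[-11.5, 15.6, -8.8, 344.0, 238.0], [4.6, 19.6, -5.4, 356.0, 266.0], [16.4, 25.3, 36.2, 369.5, 300.0]]
finger 122 tip z -53.6 y [-48.4 -41.5]
finger 124 tip z -54.8 y [43.4 49.9]
t 6.52 rot [ 0.2  0.  -0.3] shift [-1.1 -4.  55.7] press-rel [0.0029 0.0038 0.0588] [0.3 0.2 0.4] 0.0854 0.0 [-0.29  0.2  -0.04  1.33 -0.    1.48]
catch(tool) 451 [[-12.3, -30.7, -9.3, 256.0, 238.0], [3.7, -24.7, -5.8, 270.0, 268.0], [16.0, -20.9, 30.5, 284.0, 300.0]]
catch(tool) 412 [[-11.6, 15.9, -9.5, 346.0, 238.0], [4.6, 20.1, -5.9, 358.0, 268.0], [16.4, 25.7, 24.5, 370.0, 300.0]]
finger 125 tip z -53.7 y [-48.3 -41.5]
finger 125 tip z -53.8 y [43.4 50.2]
```

Scaled: 60 mm / 250 = 0.24, 55 mm / 250 = 0.22.

Call:
play_rows:
  moves:
    - [[0,0,0,0.008,-0.012,0.08,-1],[0,0,0,0.008,-0.012,0.16,-1],[0,0,0,0.008,-0.012,0.22,-1],[0,0,0,0.008,-0.012,0.24,-1],[0,0,0,0.008,-0.012,0.24,-1]]

```text
clock: 6.98
tool_pos: [0.6195, -0.0474, -0.0042]
eef_rot: [-2.433, -1.984, 0.002]
ft_force: [-1.2, 0.3, -0.1]
grip_width: 0.0854
grip_force: 0.0
```

Call:
play_rows:
  moves:
    - [[0,0,0,0,0,0,-1],[0,0,0,0,0,0,-1]]

```text
clock: 7.15
tool_pos: [0.6215, -0.048, -0.0015]
eef_rot: [2.433, 1.984, 0.002]
ft_force: [-0.8, 0.5, 0.9]
grip_width: 0.0854
grip_force: 0.0
```

```bash
python3 meas.py w9
```

```text
t 7.15 rot [ 0.1  0.  -0.3] shift [-3.1 -0.6 -4.5] press-rel [ 0.0009  0.0006 -0.0015] [-0.8  0.5  0.9] 0.0854 0.0 [-0.29  0.23 -0.12  1.22 -0.    1.49]
catch(tool) 955 [[-14.2, -27.4, -69.6, 238.0, 284.0], [2.4, -21.4, -65.6, 258.0, 326.0], [13.9, -17.7, -31.0, 278.0, 376.0]]
catch(tool) 930 [[-13.6, 19.2, -69.5, 362.0, 283.7], [3.0, 22.9, -65.8, 382.0, 326.0], [14.5, 28.7, -31.9, 400.0, 374.0]]
finger 260 tip z -37.8 y [-48.2  -6.5]
finger 268 tip z -38.3 y [ 5.9 49.9]
```

Call:
play_rows:
  moves:
    - [[0,0,0,0,0,0,1],[0,0,0,0,0,0,1],[0,0,0,0,0,0,1],[0,0,0,0,0,0,1],[0,0,0,0,0,0,1]]
  force: 45

```text
clock: 7.62
tool_pos: [0.6214, -0.048, -0.0009]
eef_rot: [2.433, 1.984, 0.002]
ft_force: [-4.5, 0.4, 14.9]
grip_width: 0.0401
grip_force: 46.7
```

Call:
play_rows:
  moves:
    - [[0,0,0,0,0,0,1],[0,0,0,0,0,0,1],[0,0,0,0,0,0,1],[0,0,0,0,0,0,1]]

```text
clock: 7.95
tool_pos: [0.6214, -0.0479, -0.0009]
eef_rot: [2.433, 1.984, 0.002]
ft_force: [-3.7, 1.1, 13.2]
grip_width: 0.0398
grip_force: 46.5
```

```bash
python3 meas.py w10
```

```text
t 7.95 rot [ 0.1  0.  -0.3] shift [-3.2 -0.5 -3.9] press-rel [ 0.0008  0.0006 -0.0009] [-3.7  1.1 13.2] 0.0398 46.53092801570892 [-0.29  0.23 -0.12  1.22 -0.    1.49]
catch(tool) 546 [[-14.1, -19.8, -69.2, 260.0, 286.0], [4.6, -15.9, -67.1, 272.0, 330.0], [14.1, -12.3, -51.2, 284.0, 376.0]]
catch(tool) 689 [[-13.7, 12.3, -69.1, 352.0, 287.3], [4.2, 16.7, -65.5, 366.0, 330.0], [14.2, 21.2, -52.0, 380.0, 374.0]]
finger 243 tip z -37.1 y [-34.6  -6.4]
finger 264 tip z -36.9 y [ 5.9 35.7]
```

Call:
play_rows:
  moves:
    - [[0,0,0,0,0,-0.016,1],[0,0,0,0,0,-0.04,1],[0,0,0,0,0,-0.064,1],[0,0,0,0,0,-0.092,1],[0,0,0,0,0,-0.12,1]]

```text
clock: 8.42
tool_pos: [0.6203, -0.0476, 0.0274]
eef_rot: [-2.434, -1.985, 0.0]
ft_force: [-0.5, -0.4, -2.9]
grip_width: 0.0396
grip_force: 46.7
```

```bash
python3 meas.py w11
```

```text
t 8.42 rot [-0.   0.  -0.3] shift [-3.3  0.6 24.4] press-rel [ 0.0007 -0.0006  0.0274] [-0.5 -0.4 -2.9] 0.0396 46.67391657829285 [-0.29  0.21 -0.09  1.27 -0.    1.49]
catch(tool) 535 [[-13.9, -19.8, -68.9, 260.0, 286.0], [4.9, -15.8, -66.9, 272.0, 328.0], [14.2, -12.3, -51.3, 284.0, 374.0]]
catch(tool) 677 [[-13.8, 12.3, -68.8, 352.0, 286.0], [4.0, 16.6, -65.2, 366.0, 330.0], [14.3, 21.1, -51.3, 379.4, 374.0]]
finger 193 tip z -45.3 y [-25.3  -6.3]
finger 202 tip z -46.0 y [ 5.2 27.2]
```

The cassette is coming up with the gripper (catch tops are constant in the tool frame, load ≈ 3 N). I'll continue to 10 cm.

Scaled: -66 mm / 250 = -0.264, -54 mm / 250 = -0.216.

Call:
play_rows:
  moves:
    - [[0,0,0,0,0,-0.048,1],[0,0,0,0,0,-0.104,1],[0,0,0,0,0,-0.16,1],[0,0,0,0,0,-0.216,1],[0,0,0,0,0,-0.264,1]]

```text
clock: 8.88
tool_pos: [0.6211, -0.0478, 0.0954]
eef_rot: [2.433, 1.984, 0.002]
ft_force: [0.4, 0.3, -3.1]
grip_width: 0.0396
grip_force: 46.6
```

Scaled: -7 mm / 250 = -0.028, -5 mm / 250 = -0.02.

Call:
play_rows:
  moves:
    - [[0,0,0,0,0,-0.02,1],[0,0,0,0,0,-0.028,1],[0,0,0,0,0,-0.028,1],[0,0,0,0,0,-0.028,1],[0,0,0,0,0,-0.028,1]]

```text
clock: 9.3
tool_pos: [0.6199, -0.0474, 0.0988]
eef_rot: [-2.434, -1.985, 0.001]
ft_force: [-0.5, -0.7, -2.8]
grip_width: 0.0397
grip_force: 46.6
```

Call:
play_rows:
  moves:
    - [[0,0,0,0,0,0,1],[0,0,0,0,0,0,1],[0,0,0,0,0,0,1],[0,0,0,0,0,0,1],[0,0,0,0,0,0,1]]

```text
clock: 9.72
tool_pos: [0.6204, -0.0476, 0.0998]
eef_rot: [-2.435, -1.986, 0.0]
ft_force: [0.5, -0.8, -2.6]
grip_width: 0.0397
grip_force: 46.6
```

```bash
python3 meas.py w12; python3 -c "
import cv2
from station import get_image
p,d=get_image('scene'); cv2.imwrite('pics/s2.png',cv2.resize(p[130:350,220:440],None,fx=2.5,fy=2.5))"
```

```text
t 9.72 rot [-0.   0.  -0.3] shift [-3.3  0.5 96.8] press-rel [ 0.0007 -0.0005  0.0998] [ 0.5 -0.8 -2.6] 0.0397 46.645018458366394 [-0.29  0.17  0.    1.4  -0.    1.49]
catch(tool) 537 [[-13.8, -19.8, -68.8, 260.0, 286.0], [5.1, -15.8, -66.7, 272.0, 328.0], [14.2, -12.3, -50.9, 284.0, 374.0]]
catch(tool) 664 [[-13.7, 12.3, -68.7, 352.0, 286.0], [4.1, 16.6, -65.3, 366.0, 329.0], [14.3, 21.2, -51.7, 378.0, 374.0]]
finger 198 tip z -46.0 y [-25.2  -6.4]
finger 192 tip z -44.9 y [ 5.9 27.2]
```

View pics/s2.png

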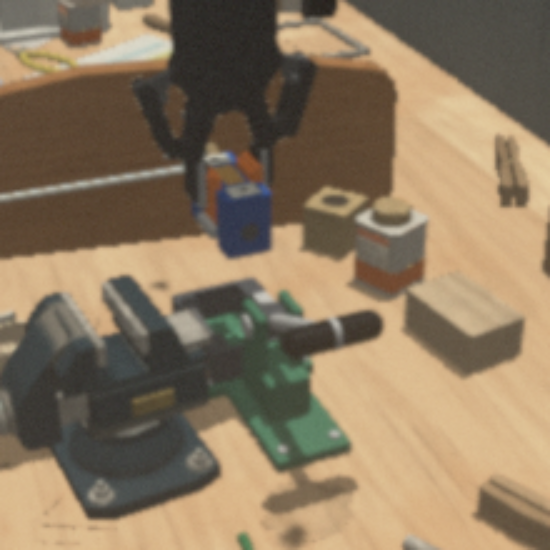

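The cassette hangs level about 10 cm above its seat, with the catches pinched in and the lever up. I'll hand it in.

```bash
python3 -c "
from station import workorder
print(workorder.job_done())"
```

```text
the job is handed in; nothing more can be done
None
```

I pushed the press lever to its stop (after one slip off the grip) and it came back up; the cassette was handed in held level by its pinched catches about 10 cm above its seat, with the bystanders where they were and no verdict shown.

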